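# Hook the S-hook into the dustpan's handle

## Task

The dustpan is about to be hung up, so fit it with its hook: take the S-hook out of the wooden rest and put its upper end down through the hole in the flat handle of the dustpan that lies on the cupboard, then let go so that the S-hook hangs freely from that hole. Leave the dustpan lying in its place and leave the wooden paddle beside it alone.

Things in the scene. Friction and masses are not known exactly. Their poses are not given: they have to be found in the camera images.
- s_hook: Steel S-hook of 9 mm round bar, 141 mm tall, 77 wide, 110 g, upright. Origin: lowest point of the upper hook's free tip, which points down; z up, x in the plane of the S towards that tip, y across. Tip leg at x=0, crown (underside z=44) at x=-20, straight shank at x=-40, below it a smaller hook from x=-40 to -68, bottom at z=-88. Hung by its crown it tilts about 9 degrees and may swing a little.
- hook_crown (a point): Top of the S-hook's crown (hook frame x=-20, z=53 mm, same axes), 150 mm above the ledge at the start; grip here from above, across the 9 mm bar. The lower hook stands 42 mm deep in the slot of a fixed wooden block 63 x 44 x 50 mm tall, with 1 mm play (it leans up to 6 degrees towards its tip), and pulls straight up.
- dustpan: Loose dark steel dustpan, 500 g, flat on a 180 mm tall cupboard: pan 170 x 170, walls 45 mm; flat handle 50 wide, 6 thick, jutting 72 to 88 mm past the cupboard's front. Origin: centre of the handle's 30 mm hole, on its underside; z up, x along the handle to the pan (from x=90). Handle ends at x=-25. The hook fits tip in hole, shank beyond the handle's end, its x along this x.
- paddle: Dark wooden laundry paddle, loose on the cupboard on one side or the other of the dustpan, handles 170 mm apart: flat ribbed blade 80 x 170 mm, 8 mm thick, handle with the same shape, hole, origin and axes as the dustpan's. To be left alone.
Mind the look-alikes: they are no part of the job. Several things have the shape of the s_hook; the one meant has the colours described above.

How it is judged:
By the outcome, as a careful person would: the job done as asked, in the order asked, and still so for the second after the job is handed in, with the robot touching nothing.
It also fails if it takes over 42 s, if anything falls off the work surface, if the arm or the gripper's body presses on something with over 40 N, if the wrist force passes 120 N, or if a joint passes its speed limit or range.

## Robot

A 6-joint arm with a two-finger parallel gripper is mounted at the origin on the work surface. World frame = base frame: x ahead of the robot, y to its left, z up, the work surface at z = 0. Lengths are in m, angles in degrees, forces in N, time in s.
With the tool pointing down it reaches from about 0.4 to 0.825 m from the base axis. Payload 7 kg.
Tool frame: the origin (TCP) lies where the fingers leave the gripper's body, on its centre line; the fingertips stand 66 mm ahead of it and the grasp point (between the pads) lies 47 mm ahead of it; z points along the fingers, y is the direction in which the jaws open and shut (so a half turn about z gives the same grasp; the last joint's range is limited). The gripper opens to 88 mm and grips with 3 to 60 N. Pads are 19 mm wide; open, the fingers measure 130 mm over their backs; the gripper's body (78 mm by 193 mm) begins 47 mm behind the grasp point.
Start: joints at [-57.347, 20.546, 0.682, 0, -70.136, -16.507], TCP at [0.188, -0.648, 0.292] pointing down, gripper open.
Joint ranges: [-176.03, 176.03], [-82.01, 121.73], [-58.28, 71.71], [-173.87, 95.51], [-174.79, -0.11], [-173.66, 173.66]. Speed limits (degrees/s): [136.94, 136.94, 172.46, 180, 180, 180].

## Interface

Orientations are given as [roll, pitch, yaw] about the fixed x, y, z axes, in that order (R = Rz(yaw) Ry(pitch) Rx(roll)).
In Python, from plant import get_obs, snapshot, close_job gives the robot as it stands.
- The arm moves only by the tool play_rows, never from a script. Its argument "series" is a list of rows, each a list of 5 numbers: the opening in per cent of the stroke, from 0 (shut) to 100 (fully open), then the shift along the tool's x, y, z in m, then the turn about the tool's z in degrees. In form: [[jaw, dx, dy, dz, spin], ...]. A call has 1 to 10 rows; each row is the pose to reach, as a shift and turn from the pose commanded when the call began, along the tool's axes at that moment; what a row does not reach only later rows make up. A row lasts 1/10 s, in which the tool goes at most 50 mm and 8.59 degrees, less where a joint would pass 70% of its speed; a pose out of reach is approached as far as the arm can. A call with a gripper value outside its range is refused whole. The fingers move at their own pace and stop on an object; the grip force is fixed at half the most. Time passes only in rows, so rows that repeat a pose let the fingers close. It gives the time, the measured TCP pose, the force and the opening at its end, in the units of the state.
- get_obs(): the state, without advancing time (a new reading comes with each control period).
- snapshot(name): name is "scene" or "side" or "wrist"; returns a dict with "frame" (400x640x3 uint8, red, green, blue), "z_map" (400x640 float32, m along the optical axis (not along the pixel's ray), 0 where there is no reading), "mtx" (3x3 intrinsics, pixels), "D" ([k1, k2, p1, p2, k3] as OpenCV has them; the pictures are not rectified), "camera_from_world" (4x4, takes a point from world to camera coordinates); the wrist camera has in their place "tool_from_camera" (4x4, takes a point from camera to tool coordinates, whose origin is the TCP and whose axes are the flange's). Camera axes: x right, y up, looking along -z (the intrinsics and any distortion apply to the point x, -y, -z); pixel columns grow to the right and rows downward; lengths in m; the calibration is good to about 2 mm. A picture is of the moment at which its call begins: read the wrist's pose just before it.
- close_job(): hands the job in, once; it reports no verdict.
The state is a dict: "clock": time; "joint_pos": joint angles; "qvel": joint speeds; "tau": joint torques, N m; "tool_pos": TCP position; "orientation": TCP orientation; "force": force on the tool from outside, world axes, zero at the start; "moment": the same for the moment, N m; "opening": finger opening in m.
Only numpy, scipy, OpenCV 4.12 (cv2) and the standard library are available. Lean on these libraries where they do the work, as an engineer would, in place of code of your own. Each camera call takes 0.05 s, during which the arm holds its last target.

## Working session

There is one attempt and no reset: what is moved stays moved. The work goes in short steps, Python scripts to look and compute and a tool call to move; the robot and the scene stay as the last step left them, time stands still between calls to the robot, and variables do not carry over. Pictures are saved under pics/ and viewed, and the job is handed in when it is done.

Besides the shell and the picture viewer there is one more tool, called as name([rows], argument=value, ...), one row to a line, values as JSON. play_rows: Moves the arm, as the interface text tells. Its arguments: {"type":"object","properties":{"series":{"type":"array"}},"required":["series"]}

```bash
ls; mkdir -p pics
python3 - <<'E'
from plant import get_obs, snapshot
import cv2,pickle
print(get_obs())
for n in ["scene","side","wrist"]:
    s=snapshot(n); pickle.dump(s,open(f"pics/{n}0.pkl","wb"))
    cv2.imwrite(f"pics/{n}0.png",s["frame"][:,:,::-1])
    print(n,s["mtx"],s["D"],s.get("camera_from_world",s.get("tool_from_camera")))
E
```

```text
pics
{'clock': 0.0, 'joint_pos': array([-5.73461590e+01,  2.05912379e+01,  6.34583666e-01, -1.98410850e-02,
       -7.01346219e+01, -1.65070776e+01]), 'qvel': array([ 0.04186085,  0.02193738,  0.10155908, -0.09393806,  0.0142524 ,
        0.04292946]), 'tau': array([ 4.58949144e-04, -5.82722461e+01,  2.93038148e+01,  6.99711040e+00,
        6.67886066e-03, -1.31242296e-04]), 'tool_pos': array([ 0.18760159, -0.64802277,  0.29123184]), 'orientation': array([ 1.79907186e+02, -8.05392947e-03, -1.63859987e+02]), 'force': array([ 0.43779974,  0.2389057 , -0.49807661]), 'moment': array([ 0.02406369, -0.01014974, -0.00037315]), 'opening': 0.08748721270866294}
scene [[412.48864168   0.         320.85390086]
 [  0.         412.48864168 199.58167115]
 [  0.           0.           1.        ]] [0.01706422 0.         0.         0.         0.        ] [[ 0.33670503  0.94138428 -0.02062397 -0.23075379]
 [-0.54161     0.21154168  0.81357773  0.24326037]
 [ 0.77025212 -0.26276557  0.58109029 -1.39922367]
 [ 0.          0.          0.          1.        ]]
side [[415.02957918   0.         312.96267417]
 [  0.         415.02957918 202.35779901]
 [  0.           0.           1.        ]] [-0.02076272  0.          0.          0.          0.        ] [[ 0.92219584 -0.38664816 -0.00761823 -0.61263335]
 [ 0.30208304  0.70792011  0.63843163 -0.2683595 ]
 [-0.24145532 -0.59106033  0.76964083 -0.79600833]
 [ 0.          0.          0.          1.        ]]
wrist [[330.14365555   0.         325.41192847]
 [  0.         330.14365555 196.66560885]
 [  0.           0.           1.        ]] [-0.00708867  0.          0.          0.          0.        ] [[ 1.47076124e-04  9.68726431e-01  2.48131176e-01  6.59588740e-02]
 [ 9.99999840e-01 -2.78085330e-04  4.92934872e-04  1.64945294e-03]
 [ 5.46520679e-04  2.48131064e-01 -9.68726317e-01 -9.32574662e-02]
 [ 0.00000000e+00  0.00000000e+00  0.00000000e+00  1.00000000e+00]]
```

View pics/scene0.png

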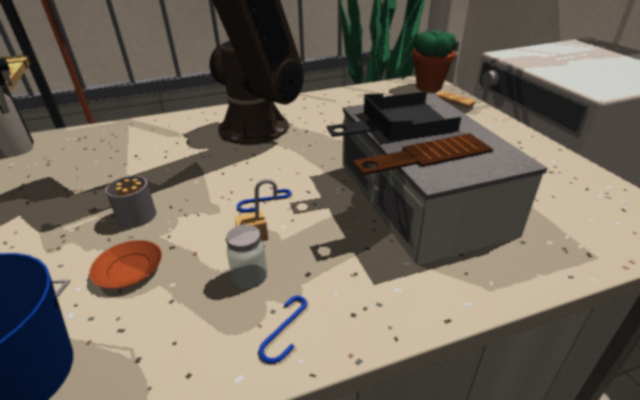

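View pics/side0.png

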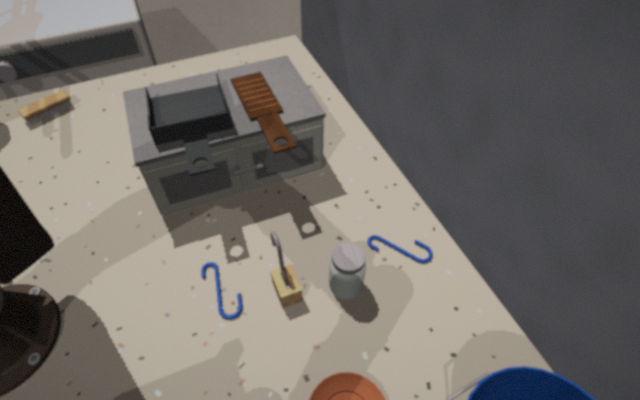

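View pics/wrist0.png

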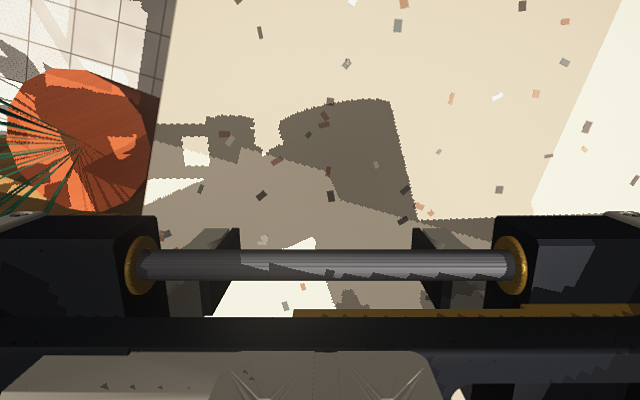

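The steel hook should be the grey one standing in the wooden rest, at scene (262,190) and side (278,240). The two blue S-hooks, scene (265,200) and (285,330), side (220,290) and (400,248), are look-alikes lying flat. The dustpan is the dark walled one (handle at scene (347,128), side (200,160)). The brown ribbed paddle's handle is at scene (370,163), side (282,140). I'll check this in close crops.

```bash
cat > h.py <<'E'
import numpy as np,cv2,pickle
def load(n): return pickle.load(open(f"pics/{n}.pkl","rb"))
def nrm(s,uv):
    p=cv2.undistortPoints(np.array(uv,float).reshape(-1,1,2),s["mtx"],s["D"]).reshape(-1,2)
    return np.c_[p[:,0],-p[:,1],-np.ones(len(p))]
def wfc(s,obs=None):
    if "camera_from_world" in s: return np.linalg.inv(s["camera_from_world"])
    from scipy.spatial.transform import Rotation as R
    T=np.eye(4);T[:3,:3]=R.from_euler("xyz",obs["orientation"],degrees=True).as_matrix();T[:3,3]=obs["tool_pos"]
    return T@s["tool_from_camera"]
def ray(s,uv,obs=None):
    M=wfc(s,obs);d=nrm(s,uv)@M[:3,:3].T
    return M[:3,3],d
def onz(s,uv,z,obs=None):
    o,d=ray(s,uv,obs); return o+d*((z-o[2])/d[:,2])[:,None]
def tri(s1,u1,s2,u2):
    o1,d1=ray(s1,[u1]);o2,d2=ray(s2,[u2]);d1=d1[0]/np.linalg.norm(d1);d2=d2[0]/np.linalg.norm(d2)
    t=np.linalg.lstsq(np.c_[d1,-d2],o2-o1,rcond=None)[0]
    a=o1+d1*t[0];b=o2+d2*t[1];return (a+b)/2,np.linalg.norm(a-b)
def cloud(s,obs=None):
    h,w=s["z_map"].shape;u,v=np.meshgrid(np.arange(w),np.arange(h))
    M=wfc(s,obs);P=nrm(s,np.c_[u.ravel(),v.ravel()])*s["z_map"].reshape(-1,1)
    return (P@M[:3,:3].T+M[:3,3]).reshape(h,w,3)
def crop(s,x0,y0,x1,y1,k,name):
    c=cv2.resize(s["frame"][y0:y1,x0:x1,::-1],None,fx=k,fy=k,interpolation=cv2.INTER_CUBIC);cv2.imwrite(f"pics/{name}.png",c)
E
python3 - <<'E'
from h import *
a=load("scene0");b=load("side0")
x=[]
for s,r in((a,(220,160,320,260)),(b,(230,215,330,315)),(a,(310,90,410,190)),(b,(160,110,310,260))):
    c=cv2.resize(s["frame"][r[1]:r[3],r[0]:r[2],::-1],(390,290) if 0 else (295,295),interpolation=cv2.INTER_CUBIC);x.append(c)
cv2.imwrite("pics/c1.png",np.vstack([np.hstack(x[:2]),np.hstack(x[2:])]))
for n,s in(("scene",a),("side",b)):
    C=cloud(s);print(n,(s["z_map"]>0).mean())
    m=(C[...,2]>0.165)&(C[...,2]<0.20)&(C[...,0]>0.2)
    print(m.sum())
for p in [(347,128),(370,163)]: print(cloud(a)[p[1],p[0]])
for p in [(275,236),(278,240),(283,260),(200,150),(282,130),(288,290)]: print(cloud(b)[p[1],p[0]])
E
```

```text
scene 0.99617578125
12038
side 0.99581640625
17274
[0.47575047 0.14381176 0.18555317]
[0.5400825  0.17603503 0.11938648]
[ 0.55625422 -0.07780259  0.1453    ]
[ 0.55869159 -0.08713576  0.14331228]
[ 0.57479142 -0.04343712 -0.00160796]
[0.47809283 0.15966046 0.18762257]
[0.65680384 0.15233872 0.18683365]
[ 0.55204577 -0.14353583  0.05192371]
```

View pics/c1.png

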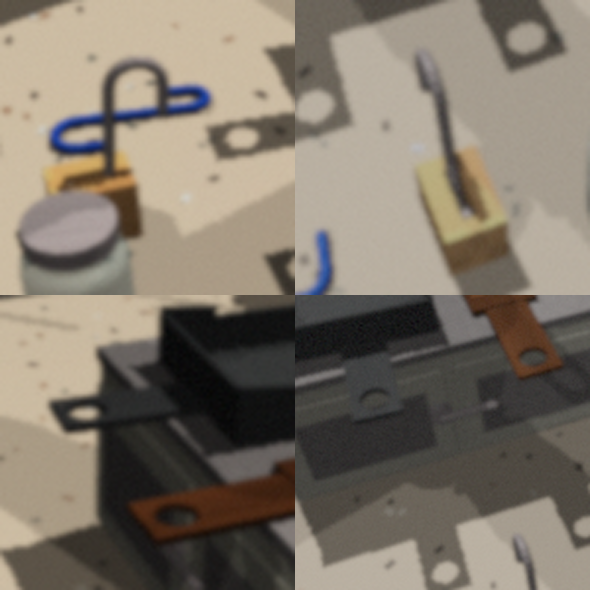

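The crops show the grey steel hook standing in the yellow wooden block, with its crown at scene about (266,181) and side about (273,233), and its tip on the dustpan's side. The dark dustpan's handle hole is at scene about (339,130) and side about (201,162). Next I'll fit both from depth.

Run:
```python
from h import *
a=load("scene0");b=load("side0")
for n,s in(("scene",a),("side",b)):
    C=cloud(s)
    m=(C[...,2]>0.06)&(C[...,2]<0.17)&(abs(C[...,0]-0.556)<0.08)&(abs(C[...,1]+0.1)<0.08)
    P=C[m]; print(n,"hook",m.sum());
    for zl in np.arange(0.06,0.16,0.01):
        q=P[(P[:,2]>=zl)&(P[:,2]<zl+.01)]
        if len(q): 
            print(round(zl,3),len(q),q.min(0).round(4),q.max(0).round(4), np.median(q,0).round(4))
    v=P[P[:,2]>.06][:,:2]; v0=v.mean(0); w=np.linalg.svd(v-v0)[2][0]; print("dir",v0,w,np.degrees(np.arctan2(w[1],w[0])))
    m=(C[...,2]>0.176)&(C[...,2]<0.195)&(abs(C[...,0]-0.476)<0.06)&(C[...,1]<0.235)&(C[...,1]>0.08)
    Q=C[m]; print("handle",m.sum(),Q.min(0),Q.max(0),np.median(Q,0))
print(tri(a,(266.4,181),b,(273.4,232.6)))
# hole: by mask inside handle, both
hs=[]
for s,(x0,y0,x1,y1) in((a,(325,118,365,140)),(b,(180,140,222,180))):
    C=cloud(s); m=((C[...,2]>0.176)&(C[...,2]<0.195)).astype(np.uint8); 
    ii=m[y0:y1,x0:x1]
    print("\n".join("".join("#" if k else "." for k in r) for r in ii))
```

```text
scene hook 277
0.06 15 [ 0.5587 -0.1073  0.0605] [ 0.564  -0.0997  0.0699] [ 0.5614 -0.1031  0.065 ]
0.07 15 [ 0.558  -0.1067  0.0702] [ 0.5635 -0.0987  0.0798] [ 0.5611 -0.1033  0.076 ]
0.08 16 [ 0.555  -0.1059  0.0802] [ 0.5641 -0.0971  0.0894] [ 0.5615 -0.1015  0.0851]
0.09 29 [ 0.5569 -0.1055  0.0902] [ 0.564  -0.056   0.0998] [ 0.5611 -0.0995  0.0951]
0.1 37 [ 0.5563 -0.1041  0.1002] [ 0.5642 -0.0561  0.1099] [ 0.5612 -0.0958  0.1051]
0.11 37 [ 0.5573 -0.1033  0.1103] [ 0.5646 -0.055   0.12  ] [ 0.561  -0.0622  0.1157]
0.12 35 [ 0.5551 -0.1025  0.1201] [ 0.5633 -0.0539  0.1294] [ 0.5604 -0.0932  0.1253]
0.13 53 [ 0.5537 -0.0991  0.1301] [ 0.5655 -0.0561  0.14  ] [ 0.5609 -0.0837  0.1364]
0.14 40 [ 0.5563 -0.091   0.1401] [ 0.5646 -0.0643  0.1464] [ 0.5603 -0.0781  0.1427]
dir [ 0.56072036 -0.08443452] [-0.01118227 -0.99993748] -90.64071008801255
handle 808 [0.41621343 0.09779549 0.17681051] [0.53582502 0.21952049 0.19472826] [0.48346865 0.18078692 0.18579097]
side hook 230
0.06 15 [ 0.5502 -0.1084  0.0601] [ 0.5589 -0.1046  0.0692] [ 0.554  -0.1064  0.0662]
0.07 11 [ 0.5509 -0.1
[... 2862 characters left out ...]
####........
........######..............######........
........######.............########.......
.........#####............#########.......
.........#######........###########.......
.........##########################.......
.........###########################......
.........###########################......
..........#####################...........
..........#################...............
..........#############...................
..........########........................
...........###............................
..........................................
..........................................
..........................................
..........................................
```

Run:
```python
from h import *
a=load("scene0");b=load("side0")
for n,s in(("scene",a),("side",b)):
    C=cloud(s); Q=C[(abs(C[...,2]-.186)<.006)&(C[...,0]>.40)&(C[...,0]<.56)&(C[...,1]<.26)&(C[...,1]>.07)]
    print(n)
    rows=[]
    for y in np.arange(.09,.24,.008):
        q=Q[(Q[:,1]>=y)&(Q[:,1]<y+.008)]
        if len(q): rows.append((y+.004,q[:,0].min(),q[:,0].max(),len(q),np.median(q[:,2]))); print(np.round(rows[-1],4))
# hole centre by contour of the see-through region on the z-mask, in the plane z=.186
for n,s,(x0,y0,x1,y1) in(("scene",a,(325,118,365,140)),("side",b,(180,140,222,180))):
    C=cloud(s); m=((C[...,2]>0.179)&(C[...,2]<0.193)).astype(np.uint8)
    i=(1-m)[y0:y1,x0:x1]; k,l,st,ce=cv2.connectedComponentsWithStats(i,connectivity=4)
    for j in range(1,k):
        if 15<st[j,4]<150:
            e=np.argwhere(l==j)[:,::-1]+[x0,y0]; W=onz(s,e,.186); print(n,st[j],ce[j]+[x0,y0],W.mean(0),W.min(0),W.max(0))
    print("cam",wfc(s)[:3,3])
C=cloud(b)
for (u,v) in [(349,255),(348,262),(340,268)]: print("jar",C[v,u])
```

```text
scene
[0.094  0.4918 0.4918 1.     0.1836]
[ 0.102   0.4478  0.4968 46.      0.1857]
[ 0.11    0.4462  0.4996 37.      0.1864]
[ 0.118   0.4492  0.4975 28.      0.1856]
[ 0.126   0.4475  0.4985 29.      0.1856]
[ 0.134   0.4496  0.5007 32.      0.1859]
[ 0.142   0.4485  0.4995 43.      0.186 ]
[ 0.15    0.4509  0.5016 39.      0.1865]
[ 0.158   0.4497  0.5005 42.      0.1859]
[ 0.166   0.451   0.4999 38.      0.1863]
[ 0.174   0.4539  0.5029 39.      0.1864]
[ 0.182   0.4008  0.557  75.      0.1842]
[ 0.19    0.4027  0.5583 86.      0.1815]
[ 0.198   0.4016  0.5588 82.      0.1814]
[  0.206    0.4006   0.5597 100.       0.1845]
[ 0.214   0.401   0.5379 96.      0.1862]
[ 0.222   0.4018  0.436  23.      0.1862]
side
[0.094  0.4761 0.4898 6.     0.1853]
[1.020e-01 4.443e-01 4.943e-01 1.130e+02 1.861e-01]
[ 0.11    0.4448  0.4938 53.      0.187 ]
[ 0.118   0.4454  0.4952 27.      0.1865]
[ 0.126   0.4459  0.4955 33.      0.1862]
[ 0.134   0.4465  0.4961 59.      0.1863]
[ 0.142   0.447   0.497  74.      0.1867]
[ 0.15    0.4482  0.4974 70.      0.1869]
[ 0.158   0.4481  0.4982 66.      
[... 196 characters left out ...]
  0.4004   0.5597 174.       0.1819]
[2.060e-01 4.014e-01 5.599e-01 2.080e+02 1.833e-01]
[2.140e-01 4.000e-01 5.532e-01 2.210e+02 1.866e-01]
[ 0.222   0.4003  0.4688 67.      0.1857]
scene [ 8 10 12  4 33] [338.66666667 129.60606061] [0.4771023  0.12237246 0.186     ] [0.46781597 0.10947679 0.186     ] [0.4858548 0.1349896 0.186    ]
cam [ 1.28720322 -0.20189952  0.61040501]
side [14 20 14  8 90] [200.71111111 163.58888889] [0.47050342 0.12138657 0.186     ] [0.45645083 0.10997363 0.186     ] [0.4839954  0.13296811 0.186     ]
cam [ 0.45383434 -0.51738542  0.77930253]
jar [ 0.67667934 -0.14945731  0.10949542]
jar [ 0.66816913 -0.16268748  0.10962829]
jar [ 0.64866704 -0.16895056  0.1104328 ]
```

```bash
cat >> h.py <<'E'
def delta(obs,pos,yaw):
    from scipy.spatial.transform import Rotation as R
    r=R.from_euler("xyz",obs["orientation"],degrees=True)
    d=r.inv().apply(np.array(pos)-obs["tool_pos"]); sp=-(yaw-obs["orientation"][2]); sp=(sp+180)%360-180
    return d.round(4),round(sp,2)
E
python3 - <<'E'
from h import *
from plant import get_obs
a=load("scene0");b=load("side0")
o=get_obs(); print(delta(o,(.557,-.08,.29),-90))
p0=np.array([.188,-.648]);p1=np.array([.557,-.08]);L=np.linalg.norm(p1-p0);e=(p1-p0)/L;nn=np.array([-e[1],e[0]])
for n,s in(("scene",a),("side",b)):
    P=cloud(s)[(s["z_map"]>0)]; t=(P[:,:2]-p0)@e; w=abs((P[:,:2]-p0)@nn)
    for k in np.arange(0,.8,.08):
        q=P[(t>k)&(t<k+.08)&(w<.13)]
        if len(q): print(n,round(k,2),len(q),q[:,2].max().round(3))
E
```

```text
(array([-0.5128,  0.443 ,  0.0019]), np.float64(-73.86))
scene 0.0 1867 0.337
scene 0.08 2030 0.335
scene 0.16 1615 0.004
scene 0.24 1401 0.093
scene 0.32 3099 0.094
scene 0.4 2183 0.024
scene 0.48 2348 0.022
scene 0.56 1506 0.053
scene 0.64 2291 0.146
scene 0.72 2726 0.004
side 0.4 4458 0.025
side 0.48 5669 0.022
side 0.56 5049 0.054
side 0.64 4172 0.147
side 0.72 2908 0.005
```

play_rows([
  [100,-0.015,0.013,0,-4],
  [100,-0.04,0.035,0,-11],
  [100,-0.073,0.063,0,-19],
  [100,-0.106,0.092,0,-27],
  [100,-0.139,0.12,0,-35],
  [100,-0.172,0.149,0,-43],
  [100,-0.205,0.177,0,-51],
  [100,-0.238,0.206,0,-59],
  [100,-0.271,0.234,0,-67],
  [60,-0.304,0.263,0,-73.86],
])

```text
clock: 1.15
tool_pos: [0.4071, -0.3096, 0.2922]
orientation: [-180.0, 0.0, -89.7]
force: [1.8, -1.3, 0.8]
opening: 0.0839
```

Run:
```python
from h import *
from plant import get_obs
o=get_obs(); print(o["tool_pos"],o["orientation"],o["clock"],delta(o,(.557,-.08,.29),-90))
```

```text
[ 0.40710964 -0.30955921  0.29221668] [-1.79989618e+02  2.65003205e-04 -8.96726239e+01] 1.15 (array([-0.2287, -0.1512,  0.0022]), np.float64(0.33))
```

play_rows([
  [60,-0.04,-0.027,0,0],
  [60,-0.08,-0.053,0,0],
  [60,-0.12,-0.08,0,0],
  [60,-0.16,-0.106,0,0],
  [60,-0.195,-0.13,0,0],
  [60,-0.22,-0.146,0,0],
  [60,-0.229,-0.151,0,0],
  [60,-0.229,-0.151,0,0],
  [60,-0.229,-0.151,0,0],
])

```text
clock: 2.05
tool_pos: [0.557, -0.0826, 0.2919]
orientation: [180.0, -0.0, -90.0]
force: [-0.4, -0.7, -0.7]
opening: 0.0527
```

Run:
```python
from h import *
from plant import get_obs,snapshot
o=get_obs(); s=snapshot("wrist"); pickle.dump((o,s),open("pics/w1.pkl","wb"))
cv2.imwrite("pics/w1.png",s["frame"][:,:,::-1])
print(o["tool_pos"],o["orientation"],o["opening"])
C=cloud(s,o); m=(C[...,2]>.06)&(C[...,2]<.165)&(abs(C[...,0]-.557)<.05)&(abs(C[...,1]+.09)<.06)&(s["z_map"]>0)
P=C[m];print(len(P))
for z in np.arange(.06,.16,.01):
    q=P[(P[:,2]>=z)&(P[:,2]<z+.01)]
    if len(q): print(z.round(3),len(q),q.min(0).round(4),q.max(0).round(4))
```

```text
[ 0.55701805 -0.08255297  0.2919132 ] [ 1.79954910e+02 -6.15067629e-03 -8.99866418e+01] 0.05267177044387889
786
0.06 19 [ 0.5524 -0.1072  0.0609] [ 0.5603 -0.104   0.0697]
0.07 24 [ 0.5526 -0.1064  0.0704] [ 0.5602 -0.1034  0.0796]
0.08 21 [ 0.5527 -0.1054  0.0803] [ 0.56   -0.1027  0.0893]
0.09 27 [ 0.5519 -0.1043  0.09  ] [ 0.5608 -0.0998  0.0996]
0.1 31 [ 0.5521 -0.1032  0.1003] [ 0.5607 -0.0994  0.1099]
0.11 36 [ 0.5522 -0.1022  0.1101] [ 0.5606 -0.0984  0.1195]
0.12 51 [ 0.5523 -0.1014  0.12  ] [ 0.5605 -0.0536  0.1298]
0.13 188 [ 0.5524 -0.0996  0.1301] [ 0.5604 -0.0544  0.1399]
0.14 389 [ 0.5525 -0.0924  0.14  ] [ 0.5603 -0.0609  0.1475]
```

View pics/w1.png

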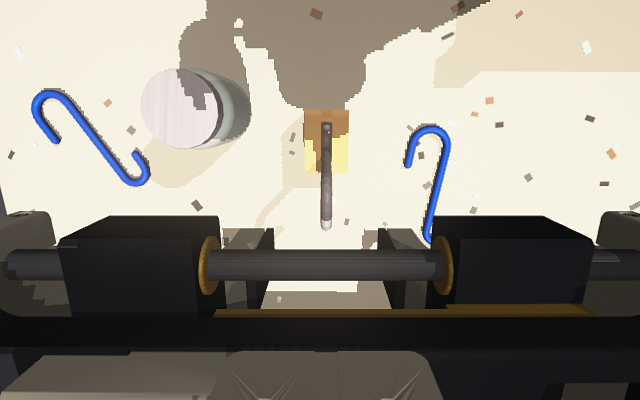

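Wrist view: the steel bar runs from about (326,125) to (326,225), centred between the open fingers. The blue hooks and the jar are clear of the fingers. I'll descend now.

play_rows([
  [60,-0.004,0,0.02,0],
  [60,-0.005,0,0.05,0],
  [60,-0.005,0,0.075,0],
  [60,-0.005,0,0.09,0],
  [60,-0.005,0,0.095,0],
  [60,-0.005,0,0.095,0],
  [60,-0.005,0,0.095,0],
])

```text
clock: 2.8
tool_pos: [0.5579, -0.0777, 0.1982]
orientation: [-179.9, -0.0, -90.0]
force: [0.8, -0.4, 0.2]
opening: 0.0524
```

play_rows([
  [0,0,0,0.001,0],
  [0,0,0,0.001,0],
  [0,0,0,0.001,0],
  [0,0,0,0.001,0],
  [0,0,0,0.001,0],
  [0,0,0,0.001,0],
  [0,0,0,0.001,0],
  [0,0,0,0.001,0],
])

```text
clock: 3.6
tool_pos: [0.5575, -0.0772, 0.1962]
orientation: [180.0, -0.0, -90.0]
force: [-0.2, -0.2, 1.0]
opening: 0.008
```

play_rows([
  [0,0,0,-0.004,0],
  [0,0,0,-0.012,0],
  [0,0,0,-0.022,0],
  [0,0,0,-0.034,0],
  [0,0,0,-0.048,0],
  [0,0,0,-0.065,0],
  [0,0,0,-0.085,0],
  [0,0,0,-0.105,0],
  [0,0,0,-0.118,0],
  [0,0,0,-0.12,0],
])

```text
clock: 4.6
tool_pos: [0.5582, -0.0772, 0.3186]
orientation: [-179.8, 0.0, -90.0]
force: [0.2, -0.1, -2.5]
opening: 0.008
```

Run:
```python
from h import *
from plant import get_obs,snapshot
o=get_obs(); print(o["tool_pos"],o["orientation"],o["opening"],o["force"])
ims=[]
for n in("scene","side"):
    s=snapshot(n); pickle.dump(s,open(f"pics/{n}1.pkl","wb"))
    C=cloud(s); x,y,zz=o["tool_pos"]
    m=(C[...,2]>.10)&(C[...,2]<.30)&(abs(C[...,0]-x)<.02)&(abs(C[...,1]-y)<.07)&(s["z_map"]>0)
    P=C[m];print(n,len(P))
    for z in np.arange(.10,.30,.01):
        q=P[(P[:,2]>=z)&(P[:,2]<z+.01)]
        if len(q): print(z.round(3),len(q),q.min(0).round(4),q.max(0).round(4))
    vu=np.argwhere(m).mean(0).astype(int);v,u=vu
    u=np.clip(u,65,575);v=np.clip(v,65,335)
    ims.append(cv2.resize(s["frame"][v-65:v+65,u-65:u+65,::-1],(390,390),interpolation=cv2.INTER_CUBIC))
cv2.imwrite("pics/c2.png",np.hstack(ims))
```

```text
[ 0.55818694 -0.07715079  0.31861881] [-1.79781639e+02  2.48188925e-02 -8.99852807e+01] 0.008043893891612258 [ 0.18236372 -0.06741308 -2.49479521]
scene 496
0.13 37 [ 0.5578 -0.1342  0.133 ] [ 0.5649 -0.1067  0.1399]
0.14 42 [ 0.5561 -0.139   0.14  ] [ 0.5648 -0.1036  0.1498]
0.15 38 [ 0.5569 -0.1389  0.1502] [ 0.5656 -0.1026  0.16  ]
0.16 40 [ 0.5587 -0.1369  0.1602] [ 0.5656 -0.101   0.17  ]
0.17 21 [ 0.5599 -0.109   0.1703] [ 0.5648 -0.0998  0.1794]
0.18 21 [ 0.5593 -0.1078  0.1808] [ 0.5646 -0.0991  0.1898]
0.19 18 [ 0.5608 -0.1066  0.1902] [ 0.5654 -0.0994  0.2   ]
0.2 16 [ 0.5597 -0.1052  0.2002] [ 0.5668 -0.0986  0.2088]
0.21 28 [ 0.5588 -0.1042  0.2101] [ 0.5668 -0.0568  0.2195]
0.22 44 [ 0.5584 -0.1042  0.2201] [ 0.5662 -0.0557  0.2297]
0.23 47 [ 0.5569 -0.1034  0.23  ] [ 0.5659 -0.0552  0.2398]
0.24 46 [ 0.5589 -0.1025  0.2406] [ 0.5658 -0.0536  0.2496]
0.25 47 [ 0.5584 -0.1007  0.2501] [ 0.5775 -0.0554  0.2599]
0.26 40 [ 0.5419 -0.0939  0.2601] [ 0.5782 -0.0609  0.2693]
0.27 9 [ 0.5479 -0.088   0.2715] [ 0.5781 -0.0859  0.2799]
0.28 2 [ 0.5705 -0.0877  0.2821] [ 0.5718 -0.
[... 342 characters left out ...]
.1083  0.1803] [ 0.5598 -0.1038  0.1899]
0.19 20 [ 0.5515 -0.1087  0.1903] [ 0.5606 -0.102   0.1994]
0.2 22 [ 0.5517 -0.1066  0.2002] [ 0.5598 -0.0999  0.2095]
0.21 29 [ 0.5517 -0.1051  0.2101] [ 0.5604 -0.0594  0.2199]
0.22 30 [ 0.5518 -0.1041  0.2202] [ 0.5607 -0.0609  0.229 ]
0.23 23 [ 0.552  -0.1044  0.2301] [ 0.5591 -0.0969  0.2393]
0.24 28 [ 0.552  -0.1031  0.2403] [ 0.5603 -0.0977  0.2499]
0.25 71 [ 0.5415 -0.1008  0.2508] [ 0.5762 -0.0853  0.26  ]
0.26 137 [ 0.5383 -0.0937  0.2602] [ 0.5765 -0.066   0.2699]
0.27 84 [ 0.5383 -0.0895  0.27  ] [ 0.5759 -0.0675  0.2799]
0.28 92 [ 0.5389 -0.0897  0.2802] [ 0.5781 -0.0681  0.29  ]
0.29 47 [ 0.5397 -0.0894  0.29  ] [ 0.5763 -0.0676  0.2998]
```

View pics/c2.png

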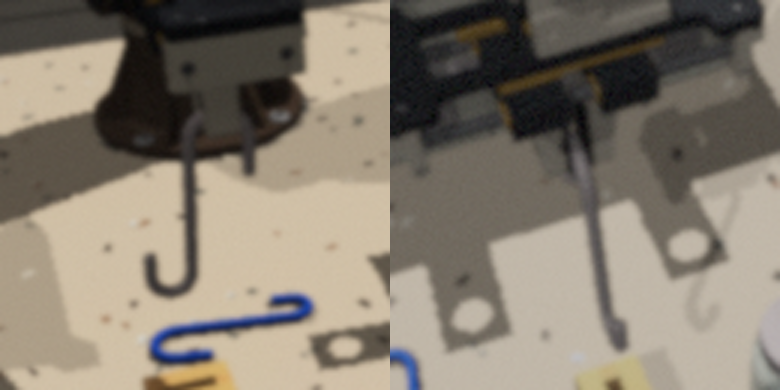

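The hook is held with its lean of about 5.5° towards the tip. The tip is at z≈0.211 and about 15.5 mm ahead of the TCP. I'll carry it above the dustpan's hole.

play_rows([
  [0,-0.008,0.004,-0.005,0.5],
  [0,-0.025,0.012,-0.013,1],
  [0,-0.055,0.026,-0.013,2],
  [0,-0.085,0.041,-0.013,3],
  [0,-0.115,0.055,-0.013,4],
  [0,-0.145,0.069,-0.013,4],
  [0,-0.165,0.079,-0.013,4],
  [0,-0.178,0.085,-0.013,4],
  [0,-0.182,0.087,-0.013,4],
  [0,-0.182,0.087,-0.013,4],
])

```text
clock: 5.7
tool_pos: [0.47, 0.1053, 0.3289]
orientation: [180.0, -0.0, -93.9]
force: [-0.5, -0.8, -1.1]
opening: 0.0083
```

play_rows([
  [0,0,0,0,0],
  [0,0,0,0,0],
  [0,0,0,0,0],
])

```text
clock: 6.0
tool_pos: [0.4707, 0.1043, 0.329]
orientation: [180.0, -0.0, -94.1]
force: [0.3, 0.0, -0.4]
opening: 0.008
```

```bash
cat > look.py <<'E'
from h import *
import sys
from plant import get_obs,snapshot
k=sys.argv[1]
o=get_obs(); print(o["clock"],o["tool_pos"],o["orientation"],o["opening"],o["force"])
ims=[]
for n,c in(("scene",(345,115)),("side",(205,150))):
    s=snapshot(n); pickle.dump(s,open(f"pics/{n}{k}.pkl","wb"))
    C=cloud(s); x,y,zz=o["tool_pos"]
    m=(C[...,2]>.09)&(C[...,2]<.28)&(abs(C[...,0]-.472)<.016)&(abs(C[...,1]-.1)<.07)&(s["z_map"]>0)
    P=C[m];print(n,len(P))
    for z in np.arange(.10,.27,.01):
        q=P[(P[:,2]>=z)&(P[:,2]<z+.01)]
        if len(q): print(z.round(3),len(q),q.min(0).round(4),q.max(0).round(4))
    u,v=c
    ims.append(cv2.resize(s["frame"][v-65:v+65,u-65:u+65,::-1],(390,390),interpolation=cv2.INTER_CUBIC))
cv2.imwrite(f"pics/l{k}.png",np.hstack(ims))
E
python3 look.py 2
```

```text
6.0 [0.47070244 0.10426601 0.32901135] [ 1.79984707e+02 -1.58390343e-02 -9.40550935e+01] 0.00796539435136975 [ 0.27009864  0.02557487 -0.4008093 ]
scene 534
0.14 24 [0.4671 0.0465 0.1428] [0.4733 0.0722 0.1496]
0.15 40 [0.4654 0.042  0.1503] [0.4739 0.0782 0.1599]
0.16 30 [0.467  0.0419 0.1603] [0.4755 0.0784 0.1699]
0.17 34 [0.4594 0.0436 0.1702] [0.4745 0.1406 0.1798]
0.18 172 [0.4562 0.072  0.1803] [0.4877 0.169  0.1899]
0.19 17 [0.4686 0.0734 0.1909] [0.4774 0.0819 0.1999]
0.2 15 [0.4707 0.0738 0.2014] [0.4757 0.0809 0.2092]
0.21 17 [0.4667 0.0744 0.2105] [0.4748 0.0846 0.2191]
0.22 23 [0.4694 0.0759 0.2204] [0.4779 0.1234 0.2299]
0.23 34 [0.4696 0.077  0.2301] [0.478  0.1262 0.2399]
0.24 33 [0.467  0.0768 0.2401] [0.4799 0.1263 0.249 ]
0.25 36 [0.4698 0.0795 0.2501] [0.4803 0.1255 0.2598]
0.26 32 [0.467  0.081  0.2601] [0.4834 0.1253 0.2693]
side 669
0.14 3 [0.4679 0.0473 0.1457] [0.4711 0.0681 0.1483]
0.15 17 [0.4611 0.0427 0.1533] [0.4716 0.0736 0.1597]
0.16 36 [0.461  0.0384 0.1602] [0.4715 0.0726 0.1699]
0.17 43 [0.4615 0.042  0.1701] [0.4719 0.0749 0.1798]
0.18 256 [0.4563 0.0698 0.1802] [0.4879 0.1693 0.1898]
0.19 19 [0.4636 0.0709 0.1907] [0.4721 0.0786 0.2   ]
0.2 19 [0.4642 0.0731 0.2   ] [0.4725 0.0784 0.2098]
0.21 21 [0.464  0.0748 0.2101] [0.4723 0.0802 0.2194]
0.22 21 [0.4644 0.0755 0.2201] [0.4731 0.0812 0.23  ]
0.23 22 [0.4643 0.0742 0.2303] [0.4757 0.1206 0.2395]
0.24 22 [0.4646 0.0765 0.2402] [0.4732 0.0828 0.2499]
0.25 26 [0.4646 0.0779 0.2506] [0.4731 0.0866 0.2598]
0.26 47 [0.457  0.0795 0.2608] [0.4876 0.0978 0.2699]
```

View pics/l2.png

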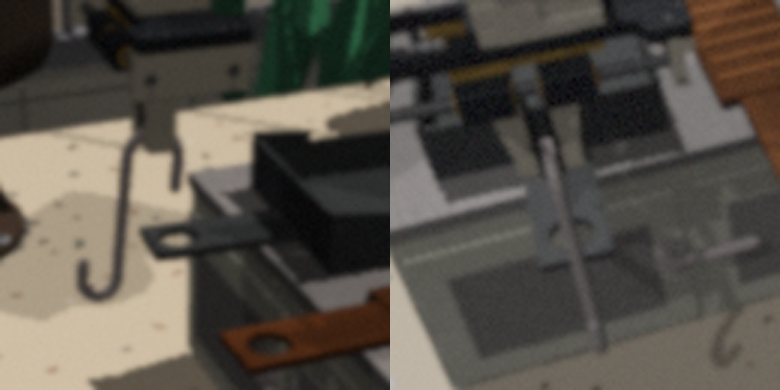

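The tip is over the dark handle's hole in both views: scene crop tip (176,188) against hole (180,240), and side within about 2 mm laterally. The shank clears the handle's end by about 11 mm. I'll lower it.

play_rows([
  [0,0,-0.001,0.006,0],
  [0,0,-0.001,0.014,0],
  [0,0,-0.001,0.022,0],
  [0,0,-0.001,0.03,0],
  [0,0,-0.001,0.038,0],
  [0,0,-0.001,0.046,0],
  [0,0,-0.001,0.053,0],
  [0,0,-0.001,0.058,0],
  [0,0,-0.001,0.06,0],
  [0,0,-0.001,0.06,0],
])

```text
clock: 7.1
tool_pos: [0.4715, 0.1047, 0.269]
orientation: [180.0, -0.0, -94.0]
force: [-0.7, 0.1, -0.4]
opening: 0.008
```

```bash
python3 look.py 3
```

```text
7.1 [0.47149307 0.10472539 0.268974  ] [ 1.79986636e+02 -1.43865573e-02 -9.39903806e+01] 0.007961872798692786 [-0.6898815   0.1280571  -0.41816984]
scene 465
0.1 22 [0.4689 0.0441 0.1004] [0.4758 0.079  0.1095]
0.11 34 [0.4655 0.0447 0.11  ] [0.4758 0.0794 0.1196]
0.12 13 [0.4674 0.0732 0.1206] [0.4754 0.0792 0.1297]
0.13 13 [0.4703 0.0746 0.1306] [0.4753 0.0825 0.1399]
0.14 15 [0.4706 0.0744 0.14  ] [0.4751 0.0828 0.1491]
0.15 15 [0.4706 0.0743 0.1508] [0.477  0.082  0.1598]
0.16 18 [0.4701 0.077  0.1603] [0.478  0.1236 0.1697]
0.17 16 [0.469  0.0772 0.1704] [0.4782 0.0846 0.1794]
0.18 178 [0.4567 0.0786 0.1801] [0.488  0.1693 0.1893]
0.19 30 [0.4717 0.0798 0.1903] [0.4802 0.1256 0.2   ]
0.2 24 [0.4711 0.0811 0.2002] [0.4846 0.126  0.2095]
0.21 27 [0.4563 0.0854 0.2101] [0.4861 0.0968 0.2185]
0.22 13 [0.4618 0.0926 0.2202] [0.4875 0.0978 0.2285]
0.23 3 [0.4857 0.0932 0.2307] [0.4858 0.0934 0.2354]
side 693
0.1 34 [0.4622 0.0406 0.1001] [0.4726 0.0736 0.1099]
0.11 35 [0.4628 0.0422 0.1101] [0.4731 0.0753 0.1199]
0.12 18 [0.4646 0.0441 0.1204] [0.4729 0.0761 0.1284]
0.13 17 [0.4651 0.0716 0.1304] [0.4733 0.078  0.1393]
0.14 18 [0.465  0.0739 0.1402] [0.4737 0.0787 0.1493]
0.15 16 [0.4654 0.0736 0.1502] [0.4735 0.0793 0.1594]
0.16 16 [0.4653 0.075  0.1602] [0.4739 0.08   0.1697]
0.17 19 [0.4652 0.0765 0.1705] [0.4737 0.0826 0.1798]
0.18 125 [0.4565 0.0767 0.1805] [0.488  0.1695 0.1895]
0.19 19 [0.4656 0.0784 0.1908] [0.4745 0.0841 0.1992]
0.2 42 [0.4563 0.0795 0.2004] [0.487  0.0967 0.2099]
0.21 106 [0.4563 0.0853 0.2101] [0.4875 0.1183 0.22  ]
0.22 59 [0.4562 0.0897 0.2201] [0.4876 0.1135 0.2295]
0.23 42 [0.4562 0.0916 0.2303] [0.488  0.1074 0.239 ]
0.24 65 [0.4561 0.0912 0.2401] [0.4875 0.1061 0.25  ]
0.25 24 [0.4566 0.0918 0.25  ] [0.4877 0.1164 0.2593]
0.26 2 [0.4633 0.0979 0.2613] [0.4645 0.1166 0.2653]
```

View pics/l3.png

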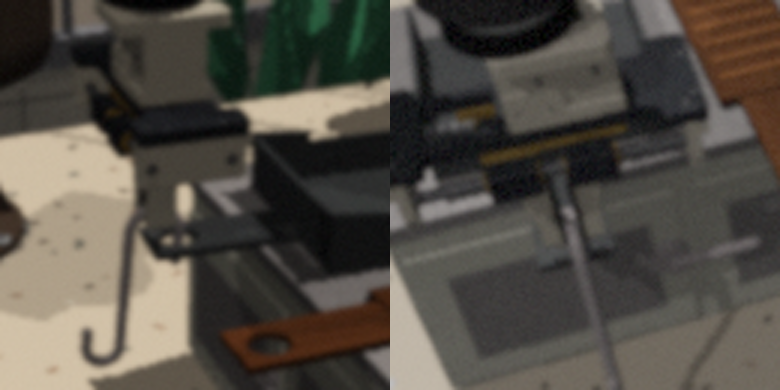

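The leg is through the hole, with its tip visible below the handle and no contact force. The fingertips are at z≈0.203, so I'll lower them to just above the handle.

play_rows([
  [0,0,0,0.005,0],
  [0,0,0,0.01,0],
  [0,0,0,0.013,0],
  [0,0,0,0.014,0],
  [0,0,0,0.0145,0],
  [0,0,0,0.0145,0],
  [0,0,0,0.0145,0],
])

```text
clock: 7.9
tool_pos: [0.4716, 0.1048, 0.2548]
orientation: [-180.0, 0.0, -94.0]
force: [0.5, 0.5, -1.9]
opening: 0.0081
```

play_rows([
  [15,0,0,0,0],
  [20,0,0,0,0],
  [30,0,0,0,0],
  [40,0,0,0,0],
  [50,0,0,0,0],
  [50,0,0,0,0],
  [50,0,0,0,0],
  [50,0,0,0,0],
])

```text
clock: 8.7
tool_pos: [0.4715, 0.1048, 0.2546]
orientation: [180.0, -0.0, -94.0]
force: [0.8, 0.7, 0.1]
opening: 0.0435
```

```bash
python3 look.py 4
```

```text
8.7 [0.47148305 0.10477201 0.2546469 ] [ 1.79997587e+02 -4.66159217e-04 -9.39904859e+01] 0.04354470216466752 [0.83761103 0.70437159 0.09097926]
scene 304
0.1 13 [0.4717 0.0965 0.1009] [0.4777 0.1043 0.1097]
0.11 12 [0.472  0.0939 0.1106] [0.4788 0.1012 0.1196]
0.12 14 [0.4709 0.0914 0.1204] [0.4774 0.1011 0.1296]
0.13 14 [0.4712 0.09   0.1306] [0.4803 0.0989 0.1387]
0.14 14 [0.4701 0.0881 0.1401] [0.4783 0.0966 0.1497]
0.15 28 [0.4726 0.0845 0.1507] [0.4806 0.1338 0.1599]
0.16 29 [0.4694 0.0838 0.1601] [0.4785 0.1349 0.1693]
0.17 18 [0.4696 0.0831 0.1703] [0.4797 0.1248 0.18  ]
0.18 119 [0.4563 0.0844 0.1802] [0.4875 0.1694 0.1891]
0.19 13 [0.4706 0.0889 0.1908] [0.4798 0.0997 0.1954]
0.26 1 [0.4582 0.0735 0.2698] [0.4582 0.0735 0.2698]
side 533
0.1 10 [0.4682 0.1042 0.1001] [0.4764 0.1103 0.1094]
0.11 11 [0.4674 0.1003 0.1112] [0.4759 0.1045 0.1191]
0.12 6 [0.468  0.0979 0.1222] [0.4744 0.1012 0.1289]
0.13 9 [0.4672 0.0937 0.1306] [0.4755 0.0993 0.1381]
0.14 13 [0.4669 0.09   0.141 ] [0.4751 0.095  0.1495]
0.15 9 [0.4674 0.0882 0.1516] [0.4742 0.0907 0.159 ]
0.16 11 [0.4667 0.0839 0.1612] [0.4776 0.1286 0.1695]
0.17 18 [0.4572 0.0815 0.1711] [0.4745 0.1408 0.1798]
0.18 307 [0.4563 0.0837 0.18  ] [0.4879 0.1666 0.19  ]
0.19 51 [0.4668 0.091  0.1901] [0.4762 0.1196 0.1994]
0.26 20 [0.4565 0.0728 0.2671] [0.4872 0.0763 0.2698]
```

View pics/l4.png

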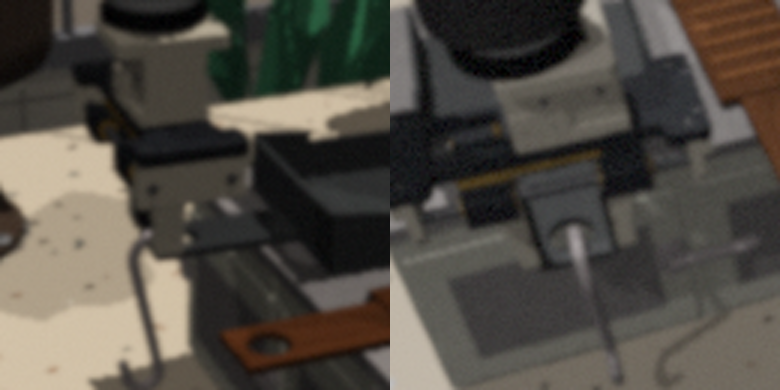

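The hook has dropped onto the handle, with its crown resting at z≈0.195, and it hangs swinging. I'll go straight up and then back away.

play_rows([
  [50,0,0,-0.006,0],
  [50,0,0,-0.02,0],
  [50,0,0,-0.045,0],
  [50,0,0,-0.08,0],
  [50,0,0,-0.11,0],
  [50,0.03,0,-0.12,0],
  [50,0.07,0,-0.12,0],
  [50,0.11,0,-0.12,0],
  [50,0.14,0,-0.12,0],
  [50,0.15,0,-0.12,0],
])

```text
clock: 9.8
tool_pos: [0.4605, -0.0471, 0.3754]
orientation: [-180.0, -0.0, -94.1]
force: [-0.2, 0.3, 0.2]
opening: 0.0438
```

play_rows([
  [50,0,0,0,0],
  [50,0,0,0,0],
  [50,0,0,0,0],
  [50,0,0,0,0],
  [50,0,0,0,0],
  [50,0,0,0,0],
  [50,0,0,0,0],
  [50,0,0,0,0],
  [50,0,0,0,0],
  [50,0,0,0,0],
])

```text
clock: 10.8
tool_pos: [0.4611, -0.0449, 0.3747]
orientation: [-180.0, 0.0, -94.0]
force: [0.6, 0.1, -0.7]
opening: 0.0438
```

play_rows([
  [50,0,0,0,0],
  [50,0,0,0,0],
  [50,0,0,0,0],
  [50,0,0,0,0],
  [50,0,0,0,0],
  [50,0,0,0,0],
  [50,0,0,0,0],
  [50,0,0,0,0],
  [50,0,0,0,0],
  [50,0,0,0,0],
])

```text
clock: 11.8
tool_pos: [0.4611, -0.0449, 0.3746]
orientation: [180.0, 0.0, -94.0]
force: [0.3, -0.4, 0.3]
opening: 0.0439
```

```bash
python3 look.py 5
python3 - <<'E'
from h import *
a=load("side0");b=load("side5");
for s in(a,b):
    C=cloud(s); Q=C[(abs(C[...,2]-.186)<.006)&(C[...,0]>.44)&(C[...,0]<.52)&(C[...,1]<.17)&(C[...,1]>.09)]
    print("handle",np.percentile(Q,2,axis=0).round(4),np.percentile(Q,98,axis=0).round(4))
E
```

```text
11.8 [ 0.46107084 -0.0448927   0.37464933] [ 1.79999612e+02  4.04421691e-04 -9.39925693e+01] 0.04390514548400658 [ 0.33504768 -0.3851588   0.25760433]
scene 363
0.1 13 [0.4708 0.0885 0.1008] [0.4779 0.0966 0.109 ]
0.11 13 [0.4729 0.0883 0.111 ] [0.4781 0.0964 0.1197]
0.12 14 [0.469  0.0867 0.1202] [0.4783 0.0938 0.1289]
0.13 14 [0.4704 0.0845 0.131 ] [0.4776 0.0933 0.1398]
0.14 19 [0.4723 0.0843 0.1401] [0.4786 0.131  0.15  ]
0.15 25 [0.4709 0.0828 0.1503] [0.4807 0.1315 0.159 ]
0.16 33 [0.4706 0.0819 0.1601] [0.4806 0.1285 0.17  ]
0.17 17 [0.4664 0.0823 0.17  ] [0.4768 0.1402 0.1796]
0.18 164 [0.456  0.0837 0.1801] [0.488  0.1692 0.1899]
0.19 39 [0.4689 0.0901 0.1901] [0.4807 0.1204 0.1967]
side 397
0.1 11 [0.4664 0.0903 0.1   ] [0.4749 0.097  0.1095]
0.11 12 [0.4667 0.0877 0.1102] [0.4746 0.0917 0.1197]
0.12 11 [0.4673 0.0867 0.121 ] [0.475  0.0915 0.1292]
0.13 13 [0.4665 0.0852 0.1312] [0.474  0.0886 0.1393]
0.14 11 [0.4663 0.0841 0.1409] [0.4746 0.0884 0.1491]
0.15 14 [0.4662 0.0825 0.1502] [0.4743 0.0881 0.1597]
0.16 14 [0.466  0.0801 0.1608] [0.4746 0.0857 0.1696]
0.17 18 [0.4658 0.0805 0.1701] [0.4774 0.1239 0.1795]
0.18 237 [0.4564 0.0817 0.1801] [0.488  0.1698 0.19  ]
0.19 46 [0.4668 0.0895 0.1906] [0.4761 0.1174 0.1976]
handle [0.4466 0.0983 0.181 ] [0.4961 0.1681 0.189 ]
handle [0.446  0.0933 0.1814] [0.4932 0.169  0.1896]
```

View pics/l5.png

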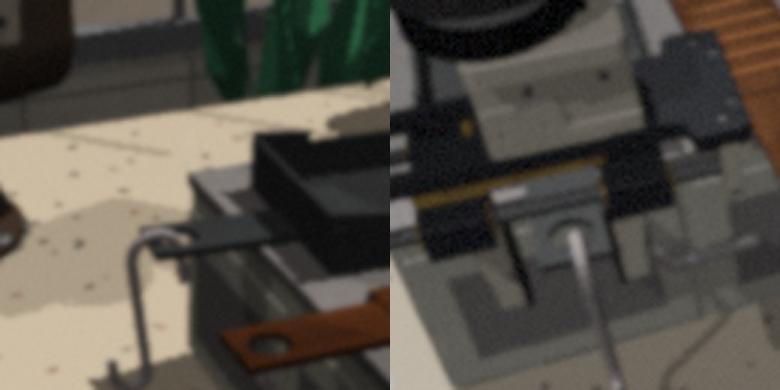

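The hook hangs by its crown through the dustpan's hole: crown top z≈0.196 (handle top 0.186 plus the 9 mm bar), tip leg visible under the handle at scene crop (183,268). It tilts as expected. I'll let it settle for a moment, then hand in.

play_rows([
  [50,0,0,0,0],
  [50,0,0,0,0],
  [50,0,0,0,0],
  [50,0,0,0,0],
  [50,0,0,0,0],
  [50,0,0,0,0],
  [50,0,0,0,0],
  [50,0,0,0,0],
  [50,0,0,0,0],
  [50,0,0,0,0],
])

```text
clock: 12.9
tool_pos: [0.4611, -0.0449, 0.3747]
orientation: [180.0, 0.0, -94.0]
force: [1.0, 0.6, -0.2]
opening: 0.0439
```

play_rows([
  [50,0,0,0,0],
  [50,0,0,0,0],
  [50,0,0,0,0],
  [50,0,0,0,0],
  [50,0,0,0,0],
  [50,0,0,0,0],
  [50,0,0,0,0],
  [50,0,0,0,0],
  [50,0,0,0,0],
  [50,0,0,0,0],
])

```text
clock: 13.9
tool_pos: [0.4611, -0.0449, 0.3747]
orientation: [180.0, -0.0, -94.0]
force: [-0.3, 0.8, -0.6]
opening: 0.0437
```

```bash
python3 look.py 6 | grep -E "^(0.1[0-9]* |0.19|[0-9]+\.[0-9]+ \[|s)" | head -14; python3 -c "
from plant import close_job
print(close_job())"
```

```text
13.9 [ 0.46105544 -0.04490273  0.37465963] [ 1.79998708e+02 -1.40099723e-03 -9.39946695e+01] 0.04370563409530639 [-0.31621957  0.80667772 -0.56477158]
scene 358
0.1 15 [0.4701 0.0936 0.1006] [0.4777 0.1029 0.1099]
0.11 11 [0.4726 0.0932 0.1101] [0.4776 0.1018 0.1188]
0.12 15 [0.4698 0.0905 0.1203] [0.4778 0.0993 0.1299]
0.13 13 [0.4737 0.088  0.13  ] [0.4783 0.0967 0.1394]
0.14 15 [0.4705 0.0873 0.1402] [0.4781 0.0945 0.1497]
0.15 28 [0.4705 0.0838 0.1501] [0.4796 0.1335 0.159 ]
0.16 30 [0.4714 0.0823 0.1601] [0.4796 0.1319 0.1698]
0.17 18 [0.4664 0.083  0.1711] [0.4803 0.1402 0.1799]
0.18 161 [0.456  0.0845 0.1806] [0.488  0.1695 0.1899]
0.19 40 [0.4693 0.0909 0.1902] [0.4792 0.1218 0.1975]
side 391
0.1 10 [0.467  0.0932 0.1009] [0.4757 0.0984 0.1097]
the job is handed in; nothing more can be done
None
```

I took the steel S-hook out of the wooden rest, put its tip down through the hole in the dark dustpan's handle and let go. I handed the job in at 13.9 s. The gripper was then about 0.15 m away from the hook and touching nothing.

- **Hook:** the last pictures show it hanging by its crown, top at z ≈ 0.196 m. That matches the handle's top at 0.186 m plus the 9 mm bar. Its tip leg showed below the handle and its shank beyond the handle's end. It was still swinging by a few degrees when I handed in.
- **Dustpan:** its handle edges agreed with the first picture to 1–3 mm, and I saw no sign that it had moved. The handle's end read 5 mm nearer, because the hook's own points fell in that measuring window.
- **Paddle:** the arm never went near it, and it looked unmoved in the last crops. I did not measure it again.
- **Forces:** the wrist force never read more than about 2.5 N in the readings I took.
- **Disagreement:** the two fixed cameras differed by about 3 mm in x throughout, so I used their mean.

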